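# Put the counting-room standards and the survey meter back in their places

### The job

Tidy the counting bench: stand each of the three calibration standards upright in the holder of its own colour (blue jar, red tin, green bottle), sitting flat on the holder's floor. Lay the yellow survey meter face up on its sloping stand, lengthwise up the slope (either end may be the lower one) and centred across it, with its lower end resting against the ledge. Leave the amber bottle and the lead pot standing where they are.

Things in the scene. Friction and masses are not known exactly. Their poses are not given: they have to be found in the camera images.
- blue_jar: Calibration standard: upright round white jar with a blue lid and blue band, 46 mm diameter, 72 mm tall, about 140 g, loose on the bench. Origin: centre of its underside; z up its axis.
- red_tin: Calibration standard: low round white tin with a red lid and red band, 58 mm diameter, 46 mm tall, about 180 g, loose on the bench. Origin: centre of its underside; z up its axis.
- green_bottle: Calibration standard: upright square white bottle with a square green lid and green band, 44 x 44 mm across the flats, 60 mm tall, about 150 g, loose on the bench. Origin: centre of its underside; z up, x and y square to its sides.
- blue_holder: Blue round shallow dish (coloured rim, grey floor), the holder for the blue jar, fixed to the bench where it stands (place and yaw vary). Origin: centre of its underside, on the bench, z up. Floor 4 mm above the origin, rim top 10 mm above the origin, wall 4 mm. Outer diameter 70 mm, inner diameter 62 mm.
- red_holder: Red round shallow dish (coloured rim, grey floor), the holder for the red tin, fixed to the bench where it stands (place and yaw vary). Origin: centre of its underside, on the bench, z up. Floor 4 mm above the origin, rim top 10 mm above the origin, wall 4 mm. Outer diameter 82 mm, inner diameter 74 mm.
- green_holder: Green square shallow dish (coloured rim, grey floor), the holder for the green bottle, fixed to the bench where it stands (place and yaw vary). Origin: centre of its underside, on the bench, z up. Floor 4 mm above the origin, rim top 10 mm above the origin, wall 4 mm. Outside 68 x 68 mm, inside 60 x 60 mm (the bottle must be turned roughly square to it to fit); x and y square to its sides.
- meter: Yellow survey meter lying face up, about 350 g: housing 120 (x) x 62 (y) x 30 mm high, grey-green display at its +x end. Over it a black carrying handle along x: bar 70 mm long, 14 mm wide, 50 to 64 mm above the underside, centred, on two posts 30 mm either side of the middle. Origin: centre of the underside, z up.
- board: Aluminium board of the fixed meter stand, 90 mm wide, 138 mm up the 25 degree slope, 14 mm high blue ledge across its low end, which faces roughly to the robot. Origin: on its upper surface, 41 mm above the bench, where the centre of the meter's underside lies when its lower end touches the ledge (ledge face at x = -60 mm). x up the slope, y across, z the upward normal.
- amber_bottle: Small amber glass bottle with a black cap, 34 mm diameter, 72 mm tall, standing loose on the bench among the things; not to be moved. Origin: centre of its underside.
- lead_pot: Small grey lidded lead pot with a steel knob, 42 mm diameter, 43 mm tall, standing loose on the bench among the things; not to be moved. Origin: centre of its underside.

How it is judged:
By the outcome, as a careful person would: the job done as asked, in the order asked, and still so for the second after the job is handed in, with the robot touching nothing.
It also fails if it takes over 128 s, if anything falls off the work surface, if the arm or the gripper's body presses on something with over 40 N, if the wrist force passes 120 N, or if a joint passes its speed limit or range.

### The arm

A 6-joint arm with a two-finger parallel gripper is mounted at the origin on the work surface. World frame = base frame: x ahead of the robot, y to its left, z up, the work surface at z = 0. Lengths are in m, angles in rad, forces in N, time in s.
With the tool pointing down it reaches from about 0.275 to 0.825 m from the base axis. Payload 4.9 kg.
Tool frame: the origin (TCP) lies midway between the tips of the shut fingers; the grasp point (between the pads) lies 19 mm behind it (bot.grip_depth is the distance from the TCP to the grasp point, in m); z points along the fingers, y is the line along which they close (so a half turn about z gives the same grasp; the last joint's range is limited). The gripper opens to 85 mm and grips with 20 to 120 N. Pads are 22 mm wide; open, the fingers measure 114 mm over their backs; the gripper's body (76 mm by 85 mm) begins 54 mm behind the grasp point. The pads swing forward as they close: fully open they stand 13 mm farther back than shut.
Start: joints at [-1.295, 0.326, -0.193, 1.052, 0, 1.437], TCP at [0.219, -0.504, 0.231] pointing down, gripper open.
Joint ranges: [-2.65, 2.65], [-0.97, 1.79], [-1.3, 1.35], [-1.93, 2.1], [-1.47, 1.37], [-3.14, 3.14]. Speed limits (rad/s): [2.57, 2.57, 3.14, 3.14, 3.14, 3.14].

### API

Orientations are given as a unit quaternion [w, x, y, z].
In Python, from cell import bot gives the robot as it stands. Calls block until the motion is done:
- bot.move_pose(position, orientation): joint-space move of the TCP to a pose.
- bot.move_linear(position, speed=0.15, rotation=None, until_force=None): straight line of the TCP; rotation=None keeps the orientation; speed is the mean speed in m/s. With until_force (N) it stops when the force on the tool has changed by that much, and returns True; else False.
- bot.goto_joints(angles): joint-space move.
- bot.set_gripper(opening, grasp_force=None): opening from 0.0 (shut) to 1.0 (fully open); grasp_force is the grip in N (None keeps the last); returns when the fingers have stopped.
- bot.wait(seconds).
- bot.solve_ik(position, orientation): joint angles nearest the present ones, or None.
- bot.camera(name): name is "scene" or "top" or "wrist"; returns the picture (400x640x3 uint8, red, green, blue); there is no depth.
- bot.calibration(name): a dict with "mtx" (3x3 intrinsics, pixels), "extrinsics" (4x4, takes a point from world to camera coordinates); the wrist camera has in their place "hand_eye" (4x4, takes a point from camera to tool coordinates, whose origin is the TCP and whose axes are the flange's). Camera axes: x right, y down, z forward; pixel columns grow to the right and rows downward; lengths in m; the calibration is good to about 2 mm. A picture is of the moment at which its call begins: read the wrist's pose just before it. calibration takes no time and is no camera call.
A pose or a line that the arm cannot do raises bot.PlanningError and nothing moves.
- bot.close_job(): hands the job in; it is judged then, once.
Trained networks look in the newest picture that a camera, given by its name, has taken for a name from the list of things; names that differ only in an ending like _2 or _b are one class to them, and where a whole thing is asked for, a point or a joint stands for the part that bears it (a point fixed in the world has none). Each returns a list of dicts, best first, with "confidence" (0 to 1); they miss things now and then, are a little off and sometimes report something else, mostly with a low value. They report only what shows in the picture. A call takes as long as a camera call.
- bot.search_frame(camera, thing): "bbox" ([left, top, width, height] in pixels, round what is visible of it).
Readings, each from a call of its own:
- bot.read_clock(): time.
- bot.read_joint_positions(): joint angles.
- bot.read_joint_vel(): joint speeds.
- bot.read_joint_efforts(): joint torques, N m.
- bot.read_position(): TCP position.
- bot.read_tool_rot(): TCP orientation.
- bot.read_ft_force(): force on the tool from outside, world axes, zero at the start.
- bot.read_moment(): the same for the moment, N m.
- bot.read_gripper_width(): opening from 0.0 (shut) to 1.0 (fully open).
- bot.read_finger_force(): force on a finger pad.
Only numpy, scipy, OpenCV 4.12 (cv2) and the standard library are available. Lean on these libraries where they do the work, as an engineer would, in place of code of your own. Each camera call takes 0.05 s, during which the arm holds its last target. There are 200 camera calls.

## Working session

There is one attempt and no reset: what is moved stays moved. The work goes in short steps, each a Python script; the robot and the scene stay as the last script left them, time stands still between calls to the robot, and variables do not carry over. Pictures are saved under pics/ and viewed, at most 14 in all, crops included, and the job is handed in when it is done.

```bash
mkdir -p pics; python3 - <<'E'
from cell import bot
import cv2,numpy as np
for c in("top","scene"):
    im=bot.camera(c); cv2.imwrite(f"pics/{c}0.png",im[:,:,::-1])
    k=bot.calibration(c); print(c,np.round(k["mtx"],1).tolist(),np.round(k["extrinsics"],3).tolist())
    for t in "blue_jar red_tin green_bottle blue_holder red_holder green_holder meter board amber_bottle lead_pot".split():
        print(t,[(np.round(d["bbox"]).astype(int).tolist(),round(d["confidence"],2)) for d in bot.search_frame(c,t)[:2]])
E
```

```text
top [[430.3, 0.0, 330.1], [0.0, 430.3, 201.8], [0.0, 0.0, 1.0]] [[0.024, -1.0, 0.015, -0.026], [-0.996, -0.025, -0.091, 0.527], [0.091, -0.013, -0.996, 1.1], [0.0, 0.0, 0.0, 1.0]]
blue_jar [([209, 229, 24, 15], 0.8)]
red_tin [([345, 219, 22, 25], 0.78)]
green_bottle [([402, 224, 26, 22], 0.73)]
blue_holder [([351, 152, 24, 30], 0.91)]
red_holder [([274, 146, 28, 34], 0.9)]
green_holder [([278, 222, 34, 30], 0.77)]
meter [([435, 149, 30, 49], 0.94)]
board [([186, 139, 40, 62], 0.84)]
amber_bottle [([256, 190, 14, 15], 0.54)]
lead_pot [([380, 192, 22, 18], 0.79), ([403, 227, 27, 20], 0.68)]
scene [[485.8, 0.0, 323.3], [0.0, 485.8, 200.0], [0.0, 0.0, 1.0]] [[-0.245, 0.969, 0.005, 0.127], [0.792, 0.204, -0.576, -0.384], [-0.559, -0.137, -0.818, 1.293], [0.0, 0.0, 0.0, 1.0]]
blue_jar [([446, 177, 27, 36], 0.86)]
red_tin [([281, 160, 27, 30], 0.67)]
green_bottle [([214, 137, 31, 38], 0.76)]
blue_holder [([247, 226, 33, 38], 0.63)]
red_holder [([341, 249, 43, 43], 0.61)]
green_holder [([347, 170, 43, 38], 0.72)]
meter [([129, 188, 46, 61], 0.61)]
board [([448, 240, 65, 68], 0.69)]
amber_bottle [([392, 212, 20, 25], 0.62)]
lead_pot []
```

```bash
python3 - <<'E'
import cv2
a=cv2.imread("pics/top0.png")[120:270,170:490]; cv2.imwrite("pics/top0c.png",cv2.resize(a,None,fx=2.5,fy=2.5,interpolation=2))
a=cv2.imread("pics/scene0.png")[110:330,110:530]; cv2.imwrite("pics/scene0c.png",cv2.resize(a,None,fx=1.9,fy=1.9,interpolation=2))
E
```

```text
(no output)
```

View pics/top0c.png

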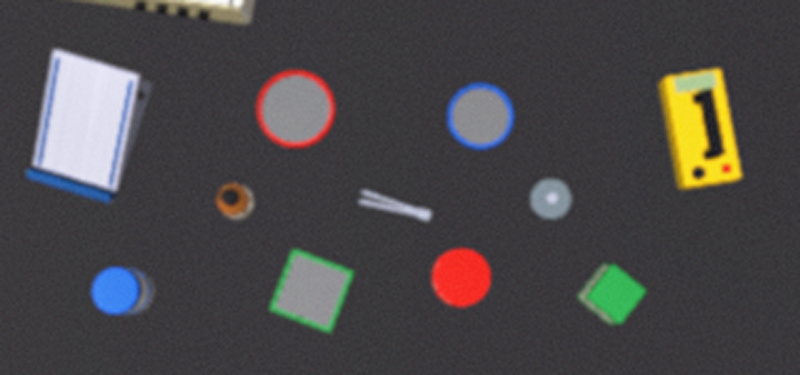

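View pics/scene0c.png

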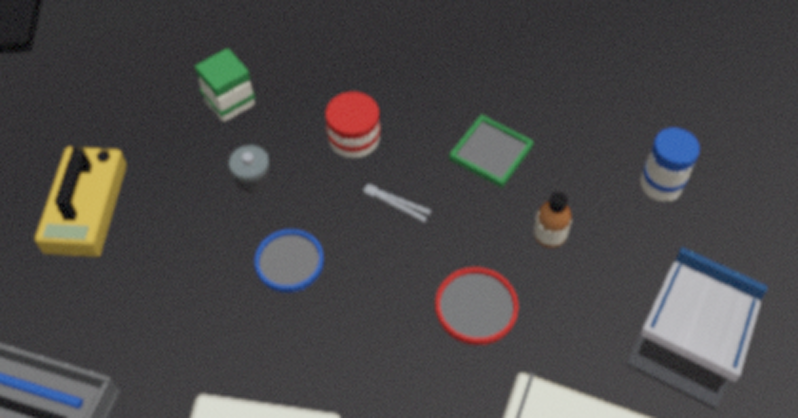

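The top view shows the blue jar at lower left (crop 117,290), red tin (461,277), green bottle turned about 45° (615,293), the three holders, the meter with its display at +x, and the board at far left with its ledge towards the robot. The scene view agrees, and nothing has been missed. Next I'll measure by colour with ray-plane intersection in both views.

```bash
cat > h.py <<'E'
from cell import bot
import cv2,numpy as np
from scipy.spatial.transform import Rotation as R
def quat(M): q=R.from_matrix(M).as_quat(); return [q[3],q[0],q[1],q[2]]
def rot(q): return R.from_quat([q[1],q[2],q[3],q[0]]).as_matrix()
def cam(name):
    "image, K, world-from-camera"
    k=bot.calibration(name)
    if name=="wrist":
        T=np.eye(4);T[:3,:3]=rot(bot.read_tool_rot());T[:3,3]=bot.read_position()
        T=T@np.array(k["hand_eye"])
    else: T=np.linalg.inv(np.array(k["extrinsics"]))
    return bot.camera(name),np.array(k["mtx"]),T
def ray(uv,K,T,z):
    uv=np.atleast_2d(uv); d=np.c_[uv,np.ones(len(uv))]@np.linalg.inv(K).T@T[:3,:3].T
    o=T[:3,3]; return (o+d*((z-o[2])/d[:,2:]))[:,:2]
def proj(p,K,T):
    W=np.linalg.inv(T); c=np.atleast_2d(p)@W[:3,:3].T+W[:3,3]; q=c@K.T; return q[:,:2]/q[:,2:]
HUE=dict(blue=(100,125),red=(170,10),green=(50,85),yellow=(20,34))
def mask(im,col,s=110,v=70):
    h=cv2.cvtColor(im,cv2.COLOR_RGB2HSV); a,b=HUE[col]; H=h[...,0]
    m=(H>=a)&(H<=b) if a<b else (H>=a)|(H<=b)
    return (m&(h[...,1]>s)&(h[...,2]>v)).astype(np.uint8)
def blob(im,col,near,**k):
    "filled outer contour (points) nearest to pixel"
    cs,_=cv2.findContours(mask(im,col,**k),cv2.RETR_EXTERNAL,cv2.CHAIN_APPROX_NONE)
    cs=[c for c in cs if cv2.contourArea(c)>60]
    return min(cs,key=lambda c:np.hypot(*(np.array(cv2.minEnclosingCircle(c)[0])-near)))[:,0].astype(float)
def down(yaw):
    "tool z down, tool y (closing line) at yaw in world"
    y=np.array([np.cos(yaw),np.sin(yaw),0]);z=np.array([0,0,-1.]);return np.c_[np.cross(y,z),y,z]
E
python3 - <<'E'
from h import *
print("handeye",np.round(bot.calibration("wrist")["hand_eye"],3).tolist(),bot.calibration("wrist")["mtx"][0][0])
L=[("blue_jar","blue",(217,236),.072),("red_tin","red",(354,231),.046),("green_bottle","green",(416,237),.060),("blue_holder","blue",(362,167),.010),("red_holder","red",(288,163),.010),("green_holder","green",(295,236),.010),("meter","yellow",(450,172),.03)]
im,K,T=cam("top")
for n,c,p,z in L:
    b=blob(im,c,p); w=ray(b,K,T,z).astype(np.float32)
    r=cv2.minAreaRect(w); print(n,np.round(r[0],3),"size mm",np.round(np.array(r[1])*1e3),"ang",round(r[2],1),np.round(cv2.minEnclosingCircle(w)[0],3))
print("board corners",np.round(ray([(170+53/2.5,120+49/2.5),(170+140/2.5,120+75/2.5)],K,T,.041+.07*.4),3),np.round(ray([(170+27/2.5,120+173/2.5),(170+110/2.5,120+200/2.5)],K,T,.025),3))
E
```

```text
handeye [[-0.0, -0.95, -0.312, 0.08], [1.0, -0.001, 0.001, 0.0], [-0.001, -0.312, 0.95, -0.142], [0.0, 0.0, 0.0, 1.0]] 317.18610580485444
blue_jar [0.432 0.269] size mm [47. 47.] ang 1.4 [0.431 0.269]
red_tin [ 0.452 -0.075] size mm [61. 61.] ang 1.2 [ 0.454 -0.075]
green_bottle [ 0.44  -0.231] size mm [46. 47.] ang 52.6 [ 0.441 -0.231]
blue_holder [ 0.627 -0.095] size mm [70. 72.] ang 1.5 [ 0.627 -0.095]
red_holder [0.629 0.102] size mm [84. 85.] ang 46.9 [0.63  0.101]
green_holder [0.437 0.079] size mm [72. 71.] ang 70.9 [0.436 0.079]
meter [ 0.616 -0.325] size mm [125.  72.] ang 10.7 [ 0.616 -0.325]
board corners [[0.672 0.343]
 [0.648 0.254]] [[0.55  0.377]
 [0.524 0.289]]
```

```bash
python3 - <<'E'
from h import *
import pickle
L=[("blue_jar","blue",(.432,.269),.072),("red_tin","red",(.453,-.075),.046),("green_bottle","green",(.44,-.231),.060),("blue_holder","blue",(.627,-.095),.010),("red_holder","red",(.629,.102),.010),("green_holder","green",(.437,.079),.010),("meter","yellow",(.616,-.325),.03)]
# tool x toward robot for yaw=90deg; camera then sits on the robot side
V=[]
for i,p in enumerate([(.54,-.24,.18),(.54,.0,.18),(.56,.26,.2)]):
    bot.move_pose(p,quat(down(np.pi/2 if 1 else 0))); bot.wait(.3)
    im,K,T=cam("wrist"); V.append((im,K,T)); cv2.imwrite(f"pics/w{i}.png",im[:,:,::-1])
    print(i,"cam at",np.round(T[:3,3],3),np.round(bot.read_joint_positions(),2),bot.read_clock())
    for n,c,q,z in L:
        uv=proj([*q,z],K,T)[0]
        if not(30<uv[0]<610 and 30<uv[1]<370): continue
        try:
            w=ray(blob(im,c,uv),K,T,z).astype(np.float32); r=cv2.minAreaRect(w)
            print(n,np.round(uv),np.round(r[0],4),"mm",np.round(np.array(r[1])*1e3),"ang",round(r[2],1))
        except ValueError: print(n,"none")
    for t in("amber_bottle","lead_pot","board"): print(t,[(np.round(d["bbox"]).astype(int).tolist(),round(d["confidence"],2)) for d in bot.search_frame("wrist",t)[:1]])
pickle.dump(V,open("V.pkl","wb"))
E
```

```text
0 cam at [ 0.459 -0.241  0.322] [-0.54  0.44 -0.16  0.97 -0.   -0.54] 3.225
red_tin [522.  85.] [ 0.4553 -0.0865] mm [57. 71.] ang 7.5
green_bottle [332.  67.] [ 0.441  -0.2332] mm [43. 44.] ang 52.3
blue_holder [452. 254.] [ 0.6203 -0.0966] mm [74. 58.] ang 57.9
meter [237. 254.] [ 0.613  -0.3266] mm [125.  68.] ang 10.6
amber_bottle []
lead_pot [([370, 156, 48, 47], 0.97)]
board []
1 cam at [ 0.46  -0.001  0.322] [-0.14  0.35 -0.3   0.92 -0.   -0.14] 4.675
red_tin [229.  85.] [ 0.4546 -0.075 ] mm [62. 57.] ang 89.9
blue_holder [234. 254.] [ 0.6237 -0.0942] mm [69. 69.] ang 48.1
red_holder [413. 256.] [0.6253 0.0969] mm [79. 81.] ang 34.5
green_holder [407.  67.] [0.4432 0.1045] mm [64. 22.] ang 1.6
amber_bottle [([458, 151, 66, 41], 0.88)]
lead_pot [([121, 158, 56, 44], 0.8)]
board [([584, 163, 54, 154], 0.89)]
2 cam at [0.48  0.258 0.342] [ 0.31  0.47 -0.05  1.05 -0.    0.32] 6.2
red_holder [182. 232.] [0.628 0.102] mm [81. 86.] ang 60.9
green_holder [130.  47.] [0.4382 0.0797] mm [72. 68.] ang 70.4
amber_bottle [([190, 128, 50, 40], 0.9)]
lead_pot []
board [([316, 140, 118, 154], 0.85)]
```

View pics/w2.png

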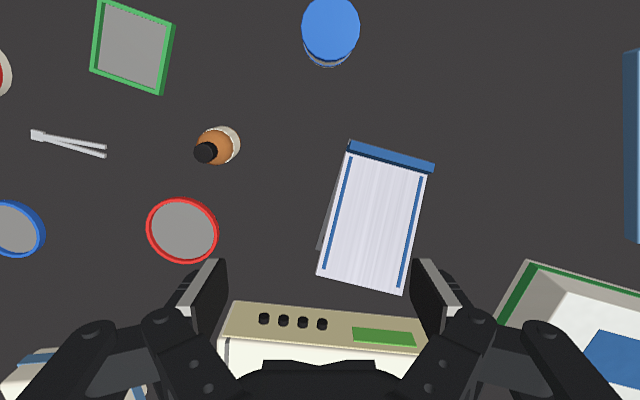

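View pics/w0.png

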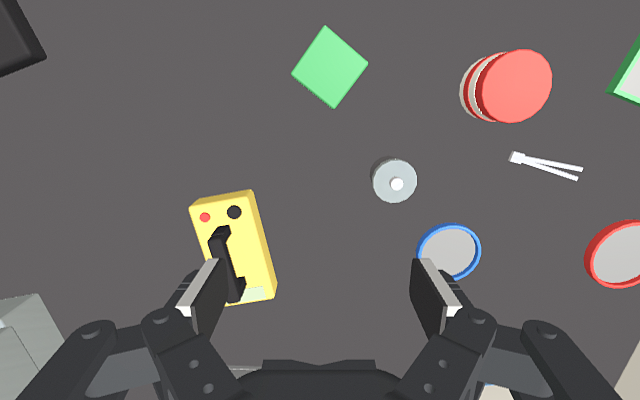

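Wrist view 2 shows the board clear of the fingers: its ledge corners are at about (350,140) and (435,164), and its far corners at (317,275) and (402,295). View 0 shows the meter partly under a finger, so I'll look at it again later. Now I'll fit the board and pick the jar.

```bash
cat >> h.py <<'E'
def P(p,yaw): return p,quat(down(yaw))
def pick(xy,yaw,tz,hz=.2,force=50):
    bot.set_gripper(1.0)
    bot.move_pose([*xy,hz],quat(down(yaw)))
    bot.move_linear([*xy,tz],speed=.12); bot.set_gripper(0.0,force); bot.wait(.2)
    print("grip width",bot.read_gripper_width(),"F",bot.read_finger_force())
    bot.move_linear([*xy,hz],speed=.15)
def place(xy,yaw,tz,hz=.2):
    bot.move_pose([*xy,hz],quat(down(yaw)))
    bot.move_linear([*xy,tz+.015],speed=.15)
    print("contact",bot.move_linear([*xy,tz-.004],speed=.03,until_force=4),bot.read_position())
    bot.set_gripper(1.0); bot.wait(.2)
    bot.move_linear([*xy,hz],speed=.2); print("t",bot.read_clock())
def near(a,ref=None):
    "a modulo pi nearest to 90deg"
    return np.pi/2+(a-np.pi/2+np.pi/2)%np.pi-np.pi/2
def boardR(yaw): return (R.from_euler("z",yaw)*R.from_euler("y",-np.radians(25))).as_matrix()
E
python3 - <<'E'
from h import *
import pickle
from scipy.optimize import least_squares
im,K,T=pickle.load(open("V.pkl","rb"))[2]
uv=np.array([(317,275),(402,295),(346,151),(432,174)])
def model(v):
    x,y,a,f=v; X=np.array([(f,-.045,0),(f,.045,0),(-.06,-.045,.014),(-.06,.045,.014)])
    return X@boardR(a).T+[x,y,.041]
s=least_squares(lambda v:(proj(model(v),K,T)-uv).ravel(),[.6,.31,-.26,.075])
print("board",s.x,np.degrees(s.x[2]),"res",np.round(s.fun,1))
pick((.432,.269),np.pi/2,.030)
place((.625,-.0945),np.radians(123),.034)
im,K,T=cam("top"); 
for n,c,q,z in [("jar","blue",(.625,-.0945),.076),("tin","red",(.4535,-.075),.046),("gb","green",(.44,-.231),.06)]:
    r=cv2.minAreaRect(ray(blob(im,c,proj([*q,z],K,T)[0]),K,T,z).astype(np.float32)); print(n,r)
cv2.imwrite("pics/t1.png",cv2.resize(im[120:270,170:490,::-1],None,fx=2.5,fy=2.5))
E
```

```text
board [ 0.60412315  0.31397279 -0.25754704  0.06510823] -14.756358323429708 res [-0.9  0.1  0.6 -0.2  0.5  0.4 -0.2 -0.3]
grip width 0.526210966194811 F 50.88742017745972
contact True [ 0.62503488 -0.09458443  0.03458155]
t 15.5083
jar ((0.7952291369438171, -0.33208924531936646), (0.059184812009334564, 0.00989521760493517), 87.14727783203125)
tin ((0.622909665107727, 0.09902989864349365), (0.08221817016601562, 0.08258664608001709), 65.36455535888672)
gb ((0.43844616413116455, -0.23294514417648315), (0.040567547082901, 0.046820491552352905), 52.57201385498047)
```

View pics/t1.png

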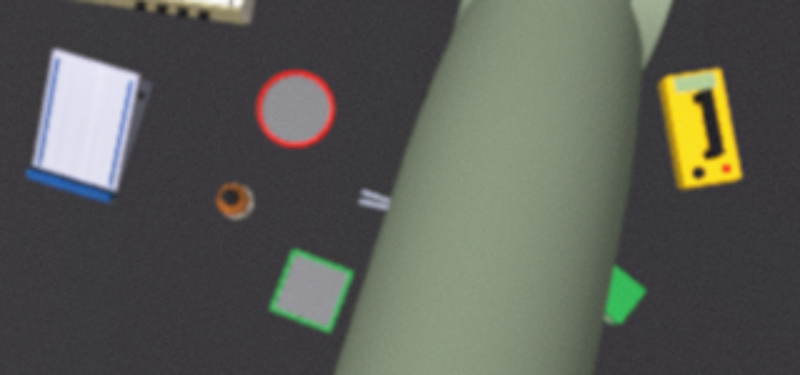

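The arm hides the jar, but contact came at z=0.0346, where the dish floor should be, so I carry on with the tin and the green bottle.

```bash
python3 - <<'E'
from h import *
pick((.4538,-.075),np.radians(45),.013)
place((.628,.1015),np.radians(60),.017)
im,K,T=cam("wrist")
pick((.4405,-.232),np.radians(142.5),.024)
place((.4375,.0793),np.radians(160.7),.028)
# look at the meter and holders from a clear spot
bot.move_pose([.66,-.36,.20],quat(down(np.pi/2))); bot.wait(.3)
im,K,T=cam("wrist"); cv2.imwrite("pics/m.png",im[:,:,::-1]); np.savez("m.npz",im=im,K=K,T=T)
t,_,_=cam("top"); cv2.imwrite("pics/t2.png",cv2.resize(t[120:270,170:490,::-1],None,fx=2.5,fy=2.5))
E
```

```text
grip width 0.6694685495251641 F 52.471779584884644
contact True [0.62800606 0.10153363 0.01774985]
t 25.0583
grip width 0.506876103381196 F 51.61393225193024
contact True [0.43754821 0.07933729 0.02826799]
t 35.3667
```

View pics/t2.png

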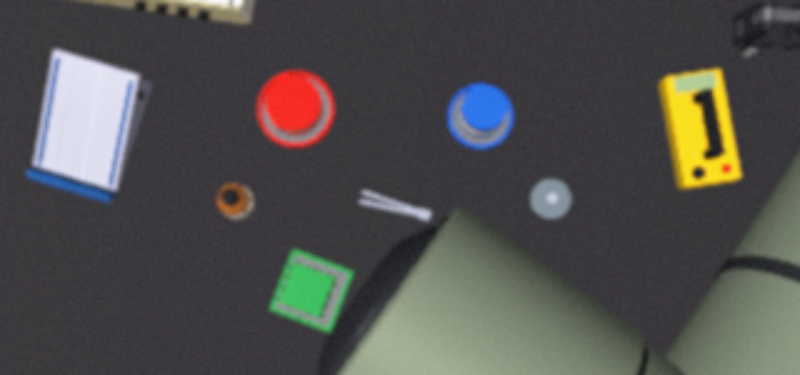

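View pics/m.png

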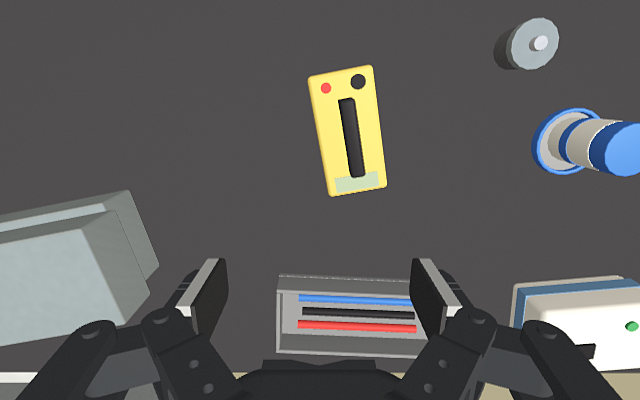

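The top view shows all three standards inside their own holders, with the amber bottle and lead pot where they were. In the wrist view the meter is clear of the fingers, with its handle running from (346,98) to (358,177). Next I measure it.

```bash
python3 - <<'E'
from h import *
d=np.load("m.npz");im,K,T=d["im"],d["K"],d["T"]
b=blob(im,"yellow",(348,130)); w=ray(b,K,T,.03).astype(np.float32); print("top",cv2.minAreaRect(w))
roi=np.zeros(im.shape[:2],np.uint8); cv2.fillPoly(roi,[cv2.convexHull(b.astype(np.int32))],1)
dk=((im.max(2)<75)&(roi>0)).astype(np.uint8)
cs,_=cv2.findContours(dk,cv2.RETR_EXTERNAL,cv2.CHAIN_APPROX_NONE); c=max(cs,key=cv2.contourArea)[:,0].astype(float)
for z in(.05,.064): print("bar",z,cv2.minAreaRect(ray(c,K,T,z).astype(np.float32)))
for a in(T[:3,3],): print("cam",a)
Rb=boardR(-.2575);M=Rb@np.diag([-1.,1,-1])
for o in(.10,.04): print(np.array([.604,.314,.041])+Rb@[.006,0,o],bot.solve_ik(np.array([.604,.314,.041])+Rb@[.006,0,o],quat(M)))
E
```

```text
top ((0.6175171136856079, -0.3307979702949524), (0.11862850934267044, 0.06134762242436409), 10.61679744720459)
bar 0.05 ((0.6190013289451599, -0.32982325553894043), (0.07174130529165268, 0.014054868370294571), 10.679510116577148)
bar 0.064 ((0.617125928401947, -0.33126574754714966), (0.06830263882875443, 0.013381199911236763), 10.679496765136719)
cam [ 0.57987632 -0.3599179   0.3420849 ]
[0.56839012 0.32337773 0.13416649] [ 0.54593937  0.42222226 -0.41839224  0.41710152 -0.30907614  0.75427525]
[0.59291118 0.3169202  0.07978802] [ 0.51453961  0.51676818 -0.43176599  0.29981775 -0.29926471  0.72301237]
```

```bash
python3 - <<'E'
from h import *
pick((.6175,-.331),np.radians(100.65),.039,hz=.25,force=80)
Rb=boardR(-.2575);q=quat(Rb@np.diag([-1.,1,-1])); O=np.array([.604,.314,.041])
at=lambda x,o:list(O+Rb@[x,0,o])
loc=lambda:np.round(Rb.T@(np.array(bot.read_position())-O),4)
bot.move_pose(at(.008,.14),q); bot.move_linear(at(.008,.050),speed=.15)
print("down",bot.move_linear(at(.008,.032),speed=.03,until_force=4),loc())
o=loc()[2]
print("slide",bot.move_linear(at(-.012,o),speed=.03,until_force=6),loc(),np.round(bot.read_ft_force(),1))
bot.set_gripper(.5); bot.wait(.5)
p=loc(); bot.move_linear(at(p[0],.14),speed=.15)
bot.move_pose([.50,.22,.27],quat(down(np.pi/2))); bot.wait(.3)
im,K,T=cam("wrist"); cv2.imwrite("pics/f.png",im[:,:,::-1]); np.savez("f.npz",im=im,K=K,T=T)
s,_,_=cam("scene"); cv2.imwrite("pics/s2.png",cv2.resize(s[110:330,110:530,::-1],None,fx=1.9,fy=1.9))
print(bot.read_clock())
E
```

```text
grip width 0.1487422232351351 F 80.30192971229553
down True [0.0086 0.001  0.0402]
slide True [-0.003  -0.0001  0.0403] [ 1.6 -0.8  1.1]
49.2833
```

View pics/f.png

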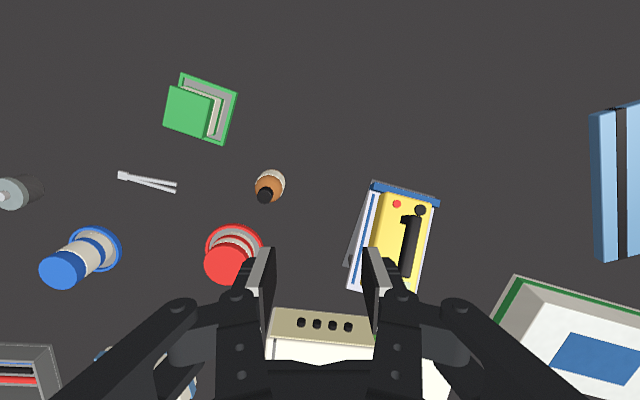

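View pics/s2.png

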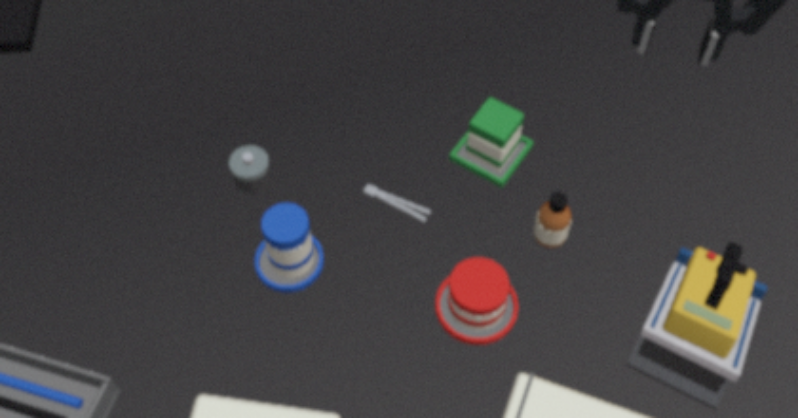

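Everything looks placed. The meter's centring and its contact with the ledge need numbers, so I'll take one view from straight above the board.

```bash
python3 - <<'E'
from h import *
bot.set_gripper(1.0)
bot.move_pose([.64,.32,.25],quat(down(np.pi/2))); bot.wait(.3)
im,K,T=cam("wrist"); np.savez("f.npz",im=im,K=K,T=T)
Rb=boardR(-.2575);O=np.array([.604,.314,.041])
S=8;o=im[:,:,::-1].copy()
u=proj(O+Rb@[0,0,.03],K,T)[0]; print(u)
x0,y0=(u-[50,45]).astype(int)
c=cv2.resize(o[y0:y0+95,x0:x0+100],None,fx=6,fy=6,interpolation=1)
def poly(X,col): 
    p=(proj(O+np.array(X)@Rb.T,K,T)-[x0,y0]+.5)*6
    cv2.polylines(c,[p.astype(np.int32)],True,col,1)
poly([(-.06,-.031,.03),(.06,-.031,.03),(.06,.031,.03),(-.06,.031,.03)],(255,0,255))
poly([(-.072,-.045,.0),(.066,-.045,.0),(.066,.045,.0),(-.072,.045,.0)],(0,255,0))
poly([(-.06,-.045,.014),(-.06,.045,.014)],(0,0,255))
cv2.imwrite("pics/g.png",c)
E
```

```text
[316.99697691 127.43046262]
```

View pics/g.png

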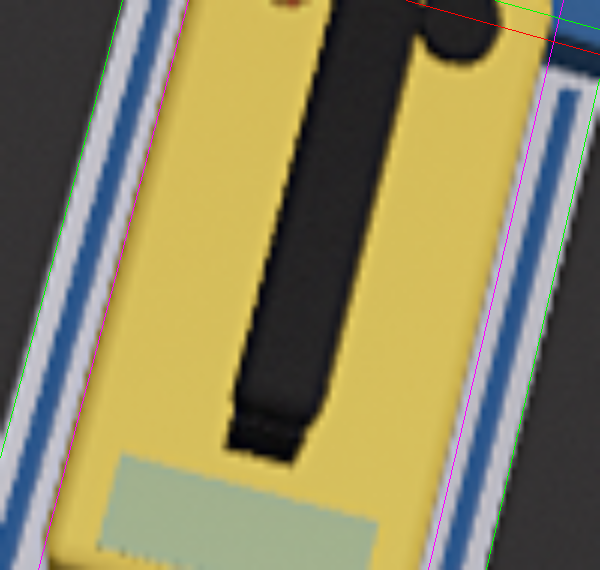

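The meter is centred and square to within about 1 mm: its edges follow the model lines, and the left and right margins match. The ledge end is cut off by the crop, so I'll check that next.

```bash
python3 - <<'E'
from h import *
d=np.load("f.npz");im,K,T=d["im"],d["K"],d["T"];print(np.round(T[:3,3],3))
Rb=boardR(-.2575);O=np.array([.604,.314,.041])
u=proj(O+Rb@[-.06,0,.014],K,T)[0];x0,y0=np.maximum(u-[60,35],0).astype(int)
c=cv2.resize(im[y0:y0+70,x0:x0+125,::-1],None,fx=6,fy=6,interpolation=1)
for X,col in(([(-.06,-.045,.014),(-.06,.045,.014)],(0,0,255)),([(-.06,-.031,.03),(-.06,.031,.03)],(255,0,255))):
    p=((proj(O+np.array(X)@Rb.T,K,T)-[x0,y0]+.5)*6).astype(int); cv2.line(c,tuple(map(int,p[0])),tuple(map(int,p[1])),col,1)
cv2.imwrite("pics/g2.png",c)
E
```

```text
[0.559 0.319 0.393]
```

View pics/g2.png

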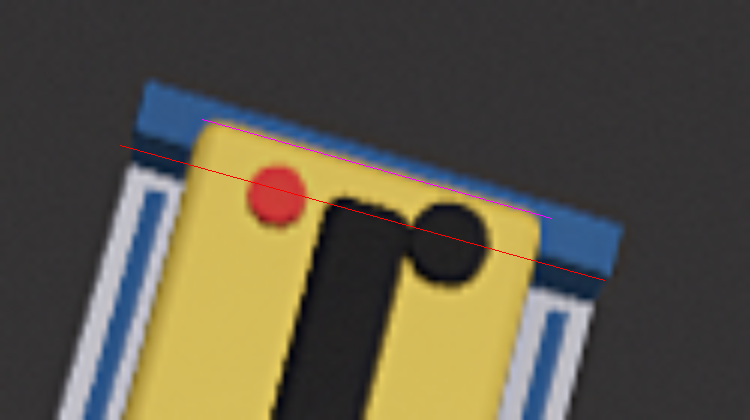

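The ledge's inner edge sits about 2 px below my model line, so a gap of 1–2 mm can't be ruled out. I'll regrip the handle and press gently against the ledge to settle it.

```bash
python3 - <<'E'
from h import *
Rb=boardR(-.2575);q=quat(Rb@np.diag([-1.,1,-1])); O=np.array([.604,.314,.041])
at=lambda x,o,y=0:list(O+Rb@[x,y,o])
loc=lambda:np.round(Rb.T@(np.array(bot.read_position())-O),4)
fl=lambda:np.round(Rb.T@np.array(bot.read_ft_force()),1)
bot.move_pose(at(-.003,.14),q); bot.set_gripper(.5); bot.move_linear(at(-.003,.0405),speed=.12)
bot.set_gripper(0,40); bot.wait(.3); print(loc(),fl())
for i in range(1,9):
    bot.move_linear(at(-.003-.0005*i,.0405),speed=.02); bot.wait(.15); f=fl(); print(loc(),f)
    if f[0]>12: break
bot.set_gripper(.5); bot.wait(.4); print(loc(),fl())
bot.move_linear(at(loc()[0],.14),speed=.15)
bot.set_gripper(1.0); bot.move_pose([.64,.32,.25],quat(down(np.pi/2))); bot.wait(.3)
im,K,T=cam("wrist")
u=proj(O+Rb@[-.06,0,.014],K,T)[0];x0,y0=np.maximum(u-[60,35],0).astype(int)
a=cv2.resize(im[y0:y0+70,x0:x0+125,::-1],None,fx=6,fy=6,interpolation=1)
cv2.imwrite("pics/g3.png",a); print(bot.read_clock())
E
```

```text
[-0.0024  0.0004  0.0414] [-0.7 -0.5  7.3]
[-0.0024  0.0004  0.0414] [-0.4 -0.4  6.3]
[-0.0024  0.0004  0.0414] [ 1.3 -0.4  5.7]
[-0.0024  0.0005  0.0414] [ 3.2 -1.2  5. ]
[-0.0025  0.0004  0.0414] [ 4.2 -1.2  3.7]
[-0.0025  0.0005  0.0414] [ 5.  -1.8  4.8]
[-0.0025  0.0005  0.0415] [ 6.3 -2.   3.2]
[-0.0026  0.0005  0.0416] [ 6.1 -2.1  3.7]
[-0.0027  0.0004  0.0416] [ 6.4 -1.4  3.5]
[-0.0071  0.      0.0405] [-0.1 -0.4 -1.1]
60.2417
```

View pics/g3.png

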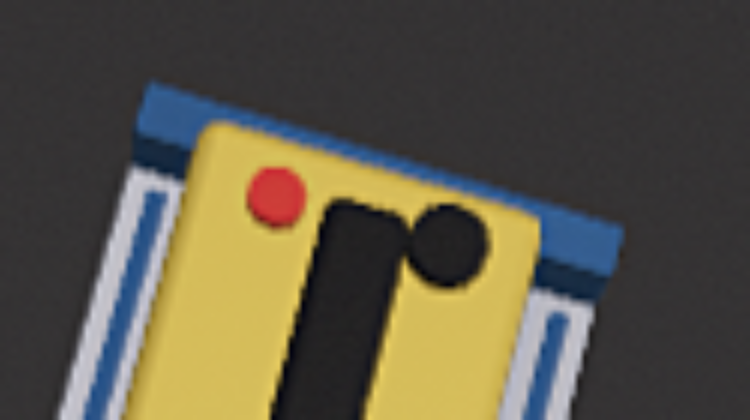

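The meter stayed put: the command moved 4 mm down-slope, the TCP moved only 0.3 mm, and the force rose to 6 N, so it rests against the ledge. The final picture shows it unchanged, so I'm handing in.

```bash
python3 -c "
from cell import bot
print(bot.close_job())"
```

```text
the job is handed in; nothing more can be done
None
```

The job is handed in at about 60 s of the 128 s allowed: each standard stands in the holder of its own colour, the meter lies face up on its stand, centred and against the ledge, and the amber bottle and lead pot were not moved.

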